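# Rebuild the analyser's water-filter cell and hold the keyed collar home

## Task

Rebuild the analyser's water-filter cell: lay the clean white filter disc and then the steel pressure plate squarely on the cell's centre post, one on the other, and let go of each; then put the brass knurled collar on the post, turn it until its hidden keyways drop over the cross pin, and push it fully home against the spring. Finish still holding the collar pushed home, ready for the locking clip: do not let go of it. Leave the used brown disc and everything else on the bench where it is.

Things in the scene. Friction and masses are not known exactly. Their poses are not given: they have to be found in the camera images.
- cell: Filter cell, fixed to the bench, bowl off (sizes in mm): aluminium foot, radius 58, 12 high, with two brass nipples (to 95 from the axis, under 20 high) and a gauge (to 112 from the axis, 39 high); pedestal, radius 24 to height 36; spring; upright steel centre post. Origin: on the post's axis at bench level, z up. Around the post nothing beyond radius 30 is higher than 39: room for fingers.
- post_top (a point): Tip of the centre post, on its axis, 100 above the bench. The upper post has radius 10 from height 72 to 96, then a cone to radius 6.5 at 100.
- pin_mid (a point): Centre of the steel cross pin, on the post's axis at height 81. The pin (square, 6 by 6, flat on top) lies level through the upper post and stands out to 14.6 from the axis on both sides. Which way it points varies. The collar's underside is at height 84 while it rests on the pin.
- shoulder (a point): Centre of the flat shoulder at height 72 where the lower post (radius 15) ends: the stop on which the collar's underside lands when fully home. Dropped over the pin but not pushed, the collar stays with its underside at 78, on the pressure plate; pushed home it is at 72.
- follower (a joint): Sprung steel ring (radius 27, hole radius 16.5) round the lower post; the discs are stacked on it. 0 when up (its top at height 58), -0.006 with the collar home. The spring lifts with 6 N at 0, 12 N at -0.006; stacked parts weigh about 4 N, so some 8 N of push brings the collar home; let go, it rises. Fitted, the filter disc's underside is at 58, the plate's at 68.
- filter_disc: Clean white filter disc: rigid flat ring, outer diameter 60, hole 34, 10 thick, about 35 g, lying on three ribs (40 by 34 in all, tops 16 above the bench) at one of two places on the blue drying tray (100 by 210, rim 7 high). Origin: centre of its underside, z up; both faces alike. It passes over pin and post with 2 mm to spare all round.
- pressure_plate: Steel pressure plate with eight small dark holes: rigid flat ring, outer diameter 60, hole 34, 10 thick, about 100 g, on the ribs at the tray's other place, about 110 from the filter disc, underside 16 above the bench. Origin: centre of its underside, z up; both faces alike. Same 2 mm fit on the post.
- collar: Brass knurled collar: round cap, diameter 54, 35 high, about 240 g, standing open side down on the green mat (3 thick). Origin: centre of its underside, z up. Under its closed top: a bore of radius 11.5, 30 deep, with four full-length keyways 9 wide to radius 17, a quarter turn apart, direction unmarked never in line with the pin at the start. Turned on the pin it drops within a quarter turn (catches 0.1 rad either side of true; if it binds there, wiggle).
- used_disc: Used filter disc, brown, same size as the white one, lying on the green mat 110 from the collar. Leave it there. Origin: centre of its underside.
- bowl: The cell's clear bowl, upside down, diameter 100, 120 high, to the left of the cell. Leave it. Origin: centre of its underside.
- tube_rack: White rack with capped sample tubes, 75 by 130, 102 high, to the right of the cell. Leave it. Origin: centre of its underside.
- spanner: Steel spanner about 180 long, lying on the bench between robot and cell. Leave it. Origin: the middle of its underside.
- clip: Locking clip: U of 4 mm steel wire, 50 by 36, lying on the bench between robot and cell. Leave it. Origin: inside the U, at bench level.

How it is judged:
By the outcome, as a careful person would: the job done as asked, in the order asked, and still so for the second after the job is handed in, while the arm keeps its last pose, push and grip.
It also fails if it takes over 69 s, if anything falls off the work surface, if the arm or the gripper's body presses on something with over 40 N, if the wrist force passes 120 N, or if a joint passes its speed limit or range.

## Robot

A 7-joint arm with a two-finger parallel gripper is mounted at the origin on the work surface. World frame = base frame: x ahead of the robot, y to its left, z up, the work surface at z = 0. Lengths are in mm, angles in rad, forces in N, time in s.
With the tool pointing down it reaches from about 400 to 875 mm from the base axis. Payload 4.4 kg.
Tool frame: the origin (TCP) lies between the finger pads; the fingertips stand ahead of it and the grasp point (between the pads) lies 8 mm behind it (env.tips_ahead is the z of the fingertips in the tool frame, in mm); z points along the fingers, y is the direction in which the jaws open and shut (so a half turn about z gives the same grasp; the last joint's range is limited). The gripper opens to 85 mm and grips with 20 to 120 N. Pads are 22 mm wide; open, the fingers measure 114 mm over their backs; the gripper's body (76 mm by 85 mm) begins 54 mm behind the grasp point. The pads swing forward as they close: fully open they stand 13 mm farther back than shut.
Start: joints at [1.246, 0.628, 0.038, 1.517, -0.027, 0.996, -0.02], TCP at [166.375, -628.36, 242.313] pointing down, gripper open.
Joint ranges: [-3.06, 3.06], [-0.37, 2.12], [-1.25, 1.32], [0.18, 2.47], [-1.1, 4.24], [0.23, 1.98], [-2.94, 2.94]. Speed limits (rad/s): [2.57, 2.57, 3.14, 3.14, 3.14, 3.14, 3.14].

## Interface

Orientations are given as a rotation vector (axis times angle).
In Python, from rig import observe, imaging, ticket, env gives the robot as it stands. The module is installed in compiled form; this text tells all that it offers.
- The arm moves only by the tool carry_out, never from a script. Its argument "deltas" is a list of rows, each a list of 7 numbers: the shift along the tool's x, y, z in cm, then the turn, a rotation vector about the tool's x, y, z in rad, then the finger opening in cm, from 0 to 8.54. A call has 1 to 5 rows; each row shifts and turns the pose as measured when the row begins, along the tool's axes as they then stand; what a row does not reach is not made up. A row lasts 1/10 s, in which the tool goes at most 50 mm and 8.59 degrees, less where a joint would pass 70% of its speed; a pose out of reach is approached as far as the arm can. A call with a gripper value outside its range is refused whole. The fingers move at their own pace and stop on an object; "squeeze" is the grip in N (left out, the last holds). Time passes only in rows, so rows that do not move let the fingers close. It gives the time, the measured TCP pose, the force and the opening at its end, in the units of the state.
- observe(): the state, without advancing time (a new reading comes with each control period).
- imaging.camera(name): name is "scene" or "top" or "wrist"; returns (picture, depth): 400x640x3 uint8, red, green, blue; 400x640 float32, mm along the optical axis (not along the pixel's ray), 0 where there is no reading.
- imaging.get_calibration(name): a dict with "fx", "fy", "cx", "cy" (pixels), "extrinsics" (4x4, takes a point from camera to world coordinates). Camera axes: x right, y down, z forward; pixel columns grow to the right and rows downward; lengths in mm; the calibration is good to about 2 mm. The wrist camera is an equidistant fisheye: a pixel r from the principal point sees the ray r / f radians off the axis. A picture is of the moment at which its call begins: read the wrist's pose just before it. get_calibration takes no time and is no camera call; for the wrist camera it gives the pose at the moment of the call.
- ticket.job_done(): hands the job in, once; it reports no verdict.
The state is a dict: "time_s": time; "joint_positions": joint angles; "joint_velocities": joint speeds; "tau": joint torques, N m; "tool_pos": TCP position; "tcp_rot": TCP orientation; "ft_force": force on the tool from outside, world axes, zero at the start; "torque": the same for the moment, N m; "opening": finger opening in mm.
Only numpy, scipy, OpenCV 4.12 (cv2) and the standard library are available. Lean on these libraries where they do the work, as an engineer would, in place of code of your own. Each camera call takes 0.05 s, during which the arm holds its last target. There are 200 camera calls.

## Working session

There is one attempt and no reset: what is moved stays moved. The work goes in short steps, Python scripts to look and compute and a tool call to move; the robot and the scene stay as the last step left them, time stands still between calls to the robot, and variables do not carry over. Pictures are saved under pics/ and viewed, on a budget of 10 in all, crops included, one or two more only if the job needs it, and the job is handed in when it is done.

Besides the shell and the picture viewer there is one more tool, called after "Emit:" by a JSON object that holds its "op" and its "data". carry_out: Moves the arm, as the interface text tells. Its arguments: {"type":"object","properties":{"deltas":{"type":"array"},"squeeze":{"type":"number"}},"required":["deltas"]}

```bash
mkdir -p pics
cat > h.py <<'E'
import numpy as np, cv2
from scipy.spatial.transform import Rotation as R
from rig import observe, imaging, ticket, env
def snap(n):
    K=imaging.get_calibration(n); p,d=imaging.camera(n); return p,d,K
def save(p,f): cv2.imwrite('pics/'+f,p[:,:,::-1])
def world(K,u,v,d):
    T=np.array(K['extrinsics']); return (T@np.array([(u-K['cx'])/K['fx']*d,(v-K['cy'])/K['fy']*d,d,1]))[:3]
def cloud(K,d):
    v,u=np.mgrid[:d.shape[0],:d.shape[1]]; T=np.array(K['extrinsics'])
    P=np.stack([(u-K['cx'])/K['fx']*d,(v-K['cy'])/K['fy']*d,d],-1); return P@T[:3,:3].T+T[:3,3]
E
python3 - <<'E'
from h import *
s=observe(); print({k:np.round(v,3) for k,v in s.items()}, env.tips_ahead)
p,d,K=snap('top'); save(p,'top.png'); np.savez('top.npz',p=p,d=d,**{k:K[k] for k in K})
print(K)
p,d,K=snap('scene'); save(p,'scene.png'); np.savez('scene.npz',p=p,d=d,**{k:K[k] for k in K})
E
```

```text
{'time_s': np.float64(0.0), 'joint_positions': array([ 1.246,  0.629,  0.038,  1.518, -0.027,  0.996, -0.02 ]), 'joint_velocities': array([ 0.001, -0.003,  0.   ,  0.   ,  0.   ,  0.001, -0.   ]), 'tau': array([ 1.0000e-03, -5.6340e+01,  1.2260e+00, -1.9344e+01,  1.1000e-02,
        1.0000e-02, -0.0000e+00]), 'tool_pos': array([ 166.214, -627.771,  241.396]), 'tcp_rot': array([-3.114, -0.405,  0.   ]), 'ft_force': array([-0.132,  0.283,  1.   ]), 'torque': array([-0.019,  0.057,  0.04 ]), 'opening': np.float64(85.537)} 11.0
{'fx': 381.7895303610705, 'fy': 381.7895303610705, 'cx': 322.97758438572646, 'cy': 196.64250640973307, 'extrinsics': array([[ 8.99040377e-03, -9.70399598e-01,  2.41337508e-01,
         3.88477272e+02],
       [-9.99957996e-01, -8.29432181e-03,  3.90001370e-03,
         1.95532282e+01],
       [-1.78284077e-03, -2.41362433e-01, -9.70433407e-01,
         8.19938558e+02],
       [ 0.00000000e+00,  0.00000000e+00,  0.00000000e+00,
         1.00000000e+00]])}
```

View pics/top.png

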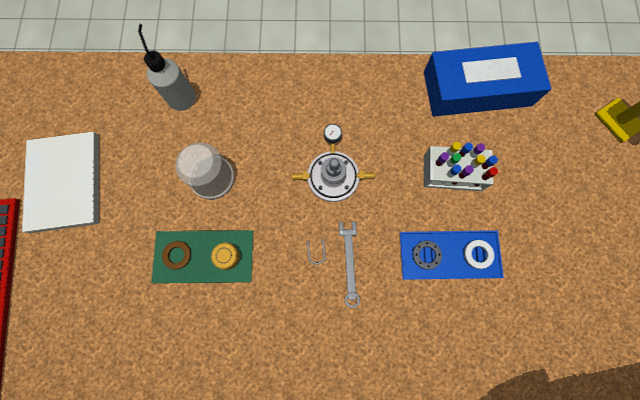

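View pics/scene.png

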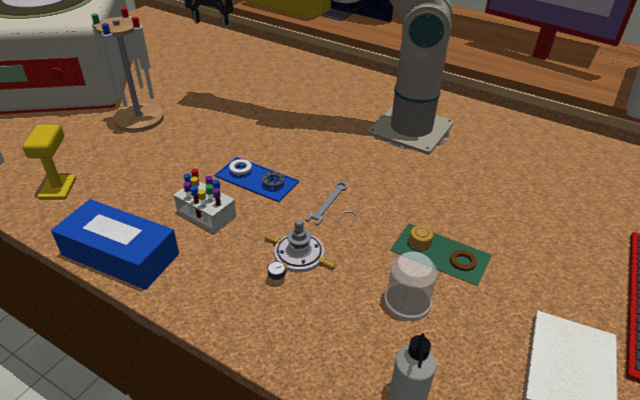

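Top view: white disc at about (480,254), plate (427,255), collar (224,256), used disc (176,254), post tip near (334,161). The scene view agrees on the layout.

```bash
cat >> h.py <<'E'
def ray(K,u,v,z):
    T=np.array(K['extrinsics']); r=T[:3,:3]@np.array([(u-K['cx'])/K['fx'],(v-K['cy'])/K['fy'],1]); o=T[:3,3]; return o+r*(z-o[2])/r[2]
def fitc(P):
    x,y=P[:,0],P[:,1]; A=np.c_[2*x,2*y,np.ones(len(x))]; s=np.linalg.lstsq(A,x*x+y*y,rcond=None)[0]
    return s[:2],np.sqrt(s[2]+s[0]**2+s[1]**2)
E
python3 - <<'E'
from h import *
z=np.load('top.npz'); d=z['d']; p=z['p']; K={k:z[k] for k in ['fx','fy','cx','cy','extrinsics']}
C=cloud(K,d)
for n,(u,v),h in [('white',(480,254),26),('plate',(427,255),26),('collar',(224,256),38),('used',(176,254),13),('post',(334,161),100)]:
    g=ray(K,u,v,h); r=np.hypot(C[...,0]-g[0],C[...,1]-g[1])
    m=(r<40)&(abs(C[...,2]-h)<4)&(d>0); P=C[m]
    c,rr=cv2.minEnclosingCircle(P[:,:2].astype(np.float32))
    print(n,g.round(1),m.sum(),P.mean(0).round(1),np.round(c,1),round(rr,1),(P.min(0)+P.max(0))/2)
# wider: pedestal/post levels
g=ray(K,334,161,100)
for h in (58,72,12):
    m=(np.hypot(C[...,0]-g[0],C[...,1]-g[1])<70)&(abs(C[...,2]-h)<3); P=C[m]; print(h,m.sum(),np.round(cv2.minEnclosingCircle(P[:,:2].astype(np.float32)),1) if 0 else cv2.minEnclosingCircle(P[:,:2].astype(np.float32)))
a=cv2.resize(p[130:215,280:390],None,fx=5,fy=5,interpolation=cv2.INTER_CUBIC)
b=cv2.resize(p[220:290,395:505],None,fx=5,fy=5,interpolation=cv2.INTER_CUBIC)
save(np.vstack([a[:300],b[:300]])[:600],'crop.png')
print(imaging.get_calibration('wrist'))
E
```

```text
white [ 466.7 -302.5   26. ] 459 [ 467.3 -299.9   25.8] [ 467.6 -300.3] 30.1 [ 467.11973254 -299.96699553   25.95253264]
plate [ 463.7 -193.    26. ] 447 [ 464.8 -192.4   25.9] [ 465.  -192.4] 30.0 [ 465.12198524 -193.21983344   25.83496549]
collar [456.9 222.8  38. ] 522 [458.6 224.4  38.2] [458.6 225.1] 26.4 [458.35862437 224.77513597  38.00044176]
used [462.3 330.5  13. ] 441 [461.3 331.8  13.1] [460.4 332.1] 30.5 [461.56558709 332.01543656  12.97323131]
post [640.8   1.2 100. ] 64 [637.3   3.   99.2] [637.6   2.6] 9.5 [637.2566297    2.12959646  99.11388432]
58 275 ((638.2305908203125, 2.1219987869262695), 26.880144119262695)
72 64 ((638.5010375976562, 2.222580671310425), 14.87536907196045)
12 1018 ((641.859375, 0.2566148340702057), 68.1762466430664)
{'fx': 309.70691628693146, 'fy': 309.70691628693146, 'cx': 318.20152831278057, 'cy': 198.0170273766676, 'extrinsics': array([[ 2.56581577e-01, -9.23546022e-01, -2.85006384e-01,
         2.38897408e+02],
       [-9.66517772e-01, -2.46101368e-01, -7.26464941e-02,
        -6.08468229e+02],
       [-3.04808031e-03,  2.94103487e-01, -9.55768721e-01,
         3.74785672e+02],
       [ 0.00000000e+00,  0.00000000e+00,  0.00000000e+00,
         1.00000000e+00]])}
```

View pics/crop.png

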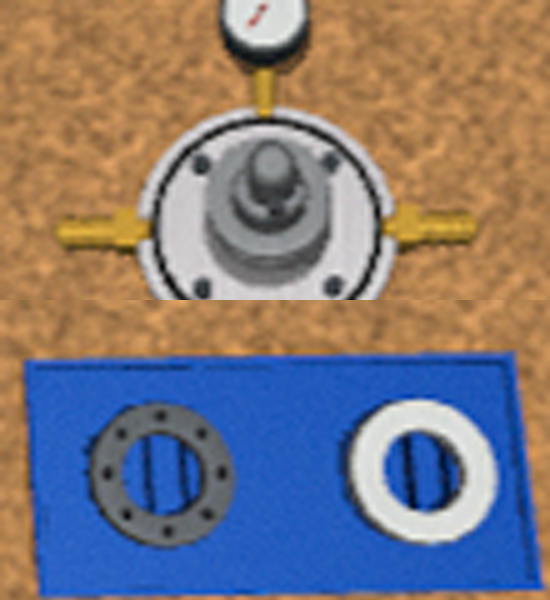

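Emit:
{"op": "carry_out", "data": {"deltas": [[0,0,0,0,0,0.13,7.2],[0,0,0,0,0,0.13,7.2],[3,-3.3,1,0,0,0,7.2],[3,-3.3,1,0,0,0,7.2],[3,-3.3,1,0,0,0,7.2]], "squeeze": 40}}

```text
time_s: 0.6
tool_pos: [251.6, -533.1, 209.2]
tcp_rot: [3.139, -0.042, -0.008]
ft_force: [0.2, -0.2, -0.2]
opening: 71.8
```

Emit:
{"op": "carry_out", "data": {"deltas": [[3,-3.3,1,0,0,0,7.2],[3,-3.3,1,0,0,0,7.2],[3,-3.3,1,0,0,0,7.2],[3,-3.3,1,0,0,0,7.2],[3,-3.3,1,0,0,0,7.2]]}}

```text
time_s: 1.1
tool_pos: [409.9, -364.9, 155.0]
tcp_rot: [3.14, -0.046, -0.01]
ft_force: [0.8, 0.2, 0.4]
opening: 72.1
```

```bash
cat >> h.py <<'E'
def go(t=None,yaw=0.):
    s=observe(); r=R.from_rotvec(s['tcp_rot']); q=np.array(s['tool_pos'])
    G=R.from_rotvec([0,0,yaw])*R.from_rotvec([np.pi,0,0])
    print('t',round(s['time_s'],2),'pos',q.round(1),'turn',(r.inv()*G).as_rotvec().round(3),'F',np.round(s['ft_force'],1),'op',round(s['opening'],1),'q',np.round(s['joint_positions'],2))
    if t is not None: print('delta cm',(r.inv().apply(np.array(t)-q)/10).round(2))
E
python3 -c "
from h import *
go([467.5,-300.2,80])"
```

```text
t 1.1 pos [ 409.9 -364.9  155. ] turn [ 0.001  0.006 -0.029] F [0.8 0.2 0.4] op 72.1 q [ 0.59  0.61  0.12  1.89 -0.11  0.66 -0.82]
delta cm [ 5.62 -6.65  7.46]
```

Emit:
{"op": "carry_out", "data": {"deltas": [[2.8,-3.3,2.5,0,0,-0.03,7.2],[2.8,-3.3,2.5,0,0,0,7.2],[0,0,2,0,0,0,7.2],[0,0,0,0,0,0,7.2]]}}

```text
time_s: 1.5
tool_pos: [472.2, -290.4, 82.3]
tcp_rot: [-3.138, -0.025, 0.007]
ft_force: [-1.6, 0.3, -0.3]
opening: 71.9
```

```bash
python3 -c "
from h import *
go([467.5,-300.2,21])
p,d,K=snap('wrist'); save(p,'w1.png'); np.savez('w1.npz',p=p,d=d,**K); print(np.array(K['extrinsics']).round(3))"
```

```text
t 1.5 pos [ 472.2 -290.4   82.3] turn [-0.003  0.005  0.016] F [-1.6  0.3 -0.3] op 71.9 q [ 0.44  0.73  0.1   1.91 -0.13  0.51 -0.93]
delta cm [-0.46  1.    6.13]
[[ 1.60000e-02 -9.54000e-01 -2.99000e-01  5.47890e+02]
 [-1.00000e+00 -1.70000e-02 -0.00000e+00 -2.89216e+02]
 [-5.00000e-03  2.99000e-01 -9.54000e-01  2.15216e+02]
 [ 0.00000e+00  0.00000e+00  0.00000e+00  1.00000e+00]]
```

View pics/w1.png

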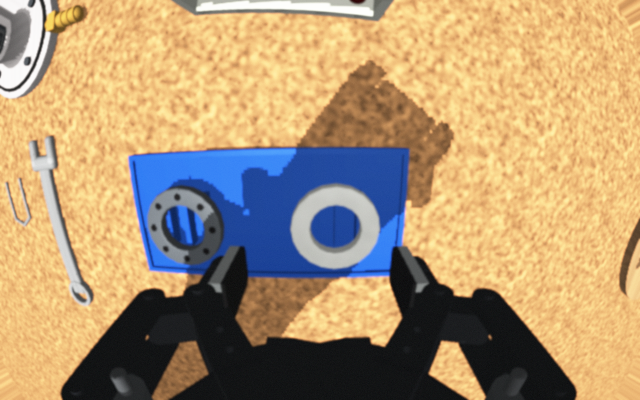

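Wrist view: white disc centred at about (335,227), plate at (185,225), both fingers clear. I'll cross-check with the fisheye model.

```bash
cat >> h.py <<'E'
def wcloud(K,d):
    v,u=np.mgrid[:400,:640]; a=(u-K['cx'])/K['fx']; b=(v-K['cy'])/K['fy']; r=np.hypot(a,b)+1e-9
    k=np.tan(np.minimum(r,1.5))/r; T=np.array(K['extrinsics'])
    P=np.stack([a*k*d,b*k*d,d],-1); return P@T[:3,:3].T+T[:3,3]
def find(C,d,g,h,R0=45,tol=3):
    m=(np.hypot(C[...,0]-g[0],C[...,1]-g[1])<R0)&(abs(C[...,2]-h)<tol)&(d>0); P=C[m]
    c,r=cv2.minEnclosingCircle(P[:,:2].astype(np.float32)); print(m.sum(),P[:,2].mean().round(1),np.round(c,1),round(r,1)); return m,P
E
python3 -c "
from h import *
z=np.load('w1.npz'); K=z; C=wcloud(z,z['d'])
print(C[227,300].round(1),C[205,185].round(1))
find(C,z['d'],(467,-300),26); find(C,z['d'],(465,-193),26)"
```

```text
[ 469.2 -277.7   28.1] [ 482.5 -198.3   27.5]
4003 27.4 [ 467.4 -301.2] 30.3
3187 27.4 [ 465.  -193.6] 30.3
```

Emit:
{"op": "carry_out", "data": {"deltas": [[-0.5,1.0,2,0,0,0.015,7.2],[0,0,2,0,0,0,7.2],[0,0,1,0,0,0,7.2],[0,0,0,0,0,0,7.2]]}}

```text
time_s: 1.95
tool_pos: [468.7, -305.7, 36.3]
tcp_rot: [3.14, -0.008, 0.004]
ft_force: [-0.1, -0.9, -0.6]
opening: 72.1
```

```bash
python3 -c "
from h import *
go([467.4,-300.6,21])"
```

```text
t 1.95 pos [ 468.7 -305.7   36.3] turn [ 0.002 -0.003 -0.005] F [-0.1 -0.9 -0.6] op 72.1 q [ 0.48  0.81  0.08  1.92 -0.14  0.42 -0.91]
delta cm [-0.14 -0.51  1.53]
```

Emit:
{"op": "carry_out", "data": {"deltas": [[-0.1,-0.5,0.8,0,0,0,7.2],[0,0,0.5,0,0,0,7.2],[0,0,0,0,0,0,7.2]]}}

```text
time_s: 2.25
tool_pos: [468.4, -302.1, 24.8]
tcp_rot: [3.138, -0.011, 0.009]
ft_force: [-0.1, -0.4, 0.6]
opening: 72.0
```

```bash
python3 -c "
from h import *
go([467.4,-300.6,21])"
```

```text
t 2.25 pos [ 468.4 -302.1   24.8] turn [ 0.004 -0.006 -0.007] F [-0.1 -0.4  0.6] op 72.0 q [ 0.47  0.82  0.08  1.93 -0.15  0.38 -0.91]
delta cm [-0.1  -0.15  0.38]
```

Emit:
{"op": "carry_out", "data": {"deltas": [[-0.1,-0.15,0.4,0,0,0,7.2],[0,0,0,0,0,0,5],[0,0,0,0,0,0,5],[0,0,0,0,0,0,5],[0,0,0,0,0,0,5]], "squeeze": 30}}

```text
time_s: 2.75
tool_pos: [468.2, -300.8, 21.7]
tcp_rot: [3.137, -0.01, 0.012]
ft_force: [0.5, -0.4, -0.6]
opening: 57.4
```

```bash
python3 -c "
from h import *
go([467.4,-300.6,21])"
```

```text
t 2.75 pos [ 468.2 -300.8   21.7] turn [ 0.005 -0.008 -0.007] F [ 0.5 -0.4 -0.6] op 57.4 q [ 0.47  0.83  0.07  1.94 -0.15  0.37 -0.92]
delta cm [-0.08 -0.02  0.07]
```

Emit:
{"op": "carry_out", "data": {"deltas": [[0,0,-2,0,0,0,5],[0,0,-3,0,0,0,5],[0,0,-4,0,0,0,5],[0,0,-2,0,0,0,5],[0,0,0,0,0,0,5]]}}

```text
time_s: 3.25
tool_pos: [466.8, -299.6, 134.0]
tcp_rot: [3.139, -0.01, 0.008]
ft_force: [0.6, -0.0, -0.1]
opening: 57.8
```

```bash
python3 -c "
from h import *
go([638,2.3,140])
p,d,K=snap('wrist'); save(p[100:],'w2.png'); np.savez('w2.npz',p=p,d=d,**K)
s=observe(); C=wcloud(K,d); q=s['tool_pos']; r=R.from_rotvec(s['tcp_rot'])
L=r.inv().apply((C-q).reshape(-1,3)).reshape(C.shape)
m=(np.hypot(L[...,0],L[...,1])<45)&(abs(L[...,2])<25)&(p.min(-1)>95)
P=L[m]; print(m.sum(),P.min(0).round(1),P.max(0).round(1),P.mean(0).round(1))
"
```

```text
t 3.25 pos [ 466.8 -299.6  134. ] turn [ 0.003 -0.005 -0.006] F [ 0.6 -0.  -0.1] op 57.8 q [ 0.44  0.64  0.12  1.9  -0.13  0.61 -0.94]
delta cm [ 16.93 -30.29  -0.6 ]
7958 [-29.3 -29.1  -9.3] [30.7 41.9  3.2] [ 3.4 -0.1 -6.7]
```

View pics/w2.png

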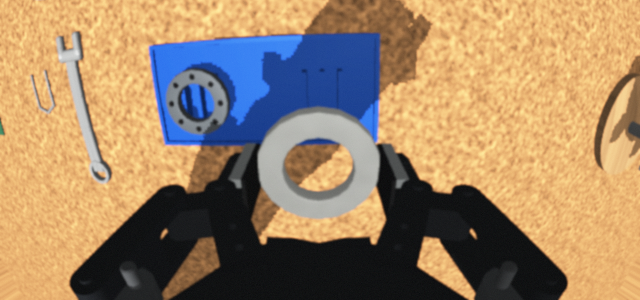

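Emit:
{"op": "carry_out", "data": {"deltas": [[1,-2,-0.5,0,0,0,5],[2.4,-4.3,-0.5,0,0,0,5],[2.4,-4.3,0,0,0,0,5],[2.4,-4.3,0,0,0,0,5],[2.4,-4.3,0,0,0,0,5]]}}

```text
time_s: 3.8
tool_pos: [570.5, -112.5, 136.2]
tcp_rot: [3.135, -0.04, -0.011]
ft_force: [1.1, -0.9, -0.4]
opening: 57.4
```

Emit:
{"op": "carry_out", "data": {"deltas": [[2,-3.6,0,0,0,0,5],[1.6,-3,0,0,0,0,5],[1,-1.5,0,0,0,0,5],[0,0,0,0,0,0,5],[0,0,0,0,0,0,5]]}}

```text
time_s: 4.3
tool_pos: [618.6, -20.0, 126.9]
tcp_rot: [3.139, -0.021, -0.027]
ft_force: [-0.3, -1.3, -0.1]
opening: 57.4
```

```bash
python3 -c "
from h import *
go([638,2.3,125])"
```

```text
t 4.3 pos [618.6 -20.  126.9] turn [ 0.003  0.017 -0.013] F [-0.3 -1.3 -0.1] op 57.4 q [-0.12  0.74  0.18  1.7  -0.18  0.74 -1.44]
delta cm [ 1.91 -2.25  0.15]
```

```bash
cat >> h.py <<'E'
def post(tag):
    s=observe(); p,d,K=snap('wrist'); np.savez(tag+'.npz',p=p,d=d,**K); save(p,tag+'.png'); C=wcloud(K,d)
    g=(638,2.3)
    for h in (100,58,36,12):
        try: find(C,d,g,h+1.4,65 if h==12 else 40,1.5)
        except Exception as e: print(h,'none')
    L=R.from_rotvec(s['tcp_rot']).inv().apply((C-s['tool_pos']).reshape(-1,3)).reshape(C.shape)
    return s,p,d,K,C,L
E
python3 -c "
from h import *
s,p,d,K,C,L=post('w3')
m=(np.hypot(L[...,0],L[...,1])<36)&(abs(L[...,2]+5)<6)&(p.min(-1)>80)
c,r=cv2.minEnclosingCircle(L[m][:,:2].astype(np.float32)); print('held',m.sum(),c,r,L[m][:,2].mean())
go([638,2.3,125])
"
```

```text
543 101.5 [639.3   2.5] 8.8
2049 59.6 [638.5   2.1] 26.9
52 37.6 [641.4   1.3] 21.0
2297 13.7 [645.    2.9] 63.6
held 7896 (-0.12063293159008026, -3.2732510566711426) 32.52484130859375 -5.641710913088276
t 4.35 pos [618.5 -20.2 126.9] turn [ 0.002  0.017 -0.014] F [ 0.4  0.3 -1.1] op 57.3 q [-0.12  0.74  0.18  1.7  -0.18  0.74 -1.44]
delta cm [ 1.92 -2.28  0.15]
```

View pics/w3.png

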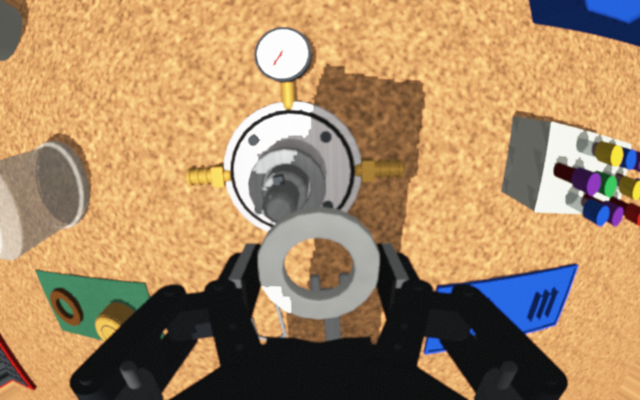

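Emit:
{"op": "carry_out", "data": {"deltas": [[1.0,-1.2,0,0,0.015,-0.01,5],[0.8,-0.9,0,0,0,0,5],[0,0,0,0,0,0,5],[0,0,0,0,0,0,5]]}}

```text
time_s: 4.75
tool_pos: [636.9, -4.2, 126.9]
tcp_rot: [3.137, -0.018, -0.002]
ft_force: [-0.4, -0.2, 0.0]
opening: 57.5
```

```bash
python3 -c "
from h import *
go([638.3,2.3,95])"
```

```text
t 4.75 pos [636.9  -4.2 126.9] turn [ 0.005  0.002 -0.011] F [-0.4 -0.2  0. ] op 57.5 q [-0.15  0.75  0.18  1.66 -0.18  0.75 -1.47]
delta cm [ 0.13 -0.67  3.19]
```

Emit:
{"op": "carry_out", "data": {"deltas": [[0.1,-0.6,0,0,0,-0.01,5],[0,0,0,0,0,0,5],[0,0,1,0,0,0,5],[0,0,0.5,0,0,0,5],[0,0,0,0,0,0,5]]}}

```text
time_s: 5.25
tool_pos: [637.5, 1.0, 110.8]
tcp_rot: [3.136, -0.003, -0.003]
ft_force: [-0.5, -0.2, -0.1]
opening: 57.3
```

```bash
python3 -c "
from h import *
go([638.3,2.3,90])"
```

```text
t 5.25 pos [637.5   1.  110.8] turn [ 0.006  0.002 -0.002] F [-0.5 -0.2 -0.1] op 57.3 q [-0.15  0.77  0.18  1.67 -0.18  0.72 -1.46]
delta cm [ 0.08 -0.14  2.08]
```

Emit:
{"op": "carry_out", "data": {"deltas": [[0.08,-0.15,0.5,0,0,0,5],[0,0,0.6,0,0,0,5],[0,0,0.6,0,0,0,5],[0,0,0,0,0,0,5]]}}

```text
time_s: 5.65
tool_pos: [637.9, 2.3, 91.7]
tcp_rot: [3.136, -0.003, -0.005]
ft_force: [-0.4, -0.1, -0.6]
opening: 57.1
```

```bash
python3 -c "
from h import *
go([638.3,2.3,64])
s,p,d,K,C,L=post('w4')
m=(np.hypot(L[...,0],L[...,1])<36)&(abs(L[...,2]+6.5)<2.5)&(p.min(-1)>80)
P=L[m]; print(len(P),P.min(0),P.max(0)); 
Cm=C[m]; h=Cm[:,2].mean(); print('disc world',Cm.min(0),Cm.max(0),h)
save(cv2.resize(p[190:330,230:410],None,fx=4,fy=4,interpolation=cv2.INTER_CUBIC),'w4c.png')
"
```

```text
t 5.65 pos [637.9   2.3  91.7] turn [ 0.006  0.003 -0.002] F [-0.4 -0.1 -0.6] op 57.1 q [-0.15  0.8   0.17  1.67 -0.19  0.69 -1.46]
delta cm [ 0.05 -0.01  2.77]
984 101.4 [645.    2.3] 39.2
1267 59.6 [638.7   1.9] 27.0
168 37.6 [653.9   2. ] 17.9
2738 13.7 [645.4   2.4] 64.3
7179 [-30.02452891 -29.424389    -8.99990241] [29.52180463 28.41414563 -4.00911878]
disc world [607.88874194 -26.05902422  95.51425839] [667.43649702  31.78246524 100.70972333] 97.75920907190081
```

View pics/w4c.png

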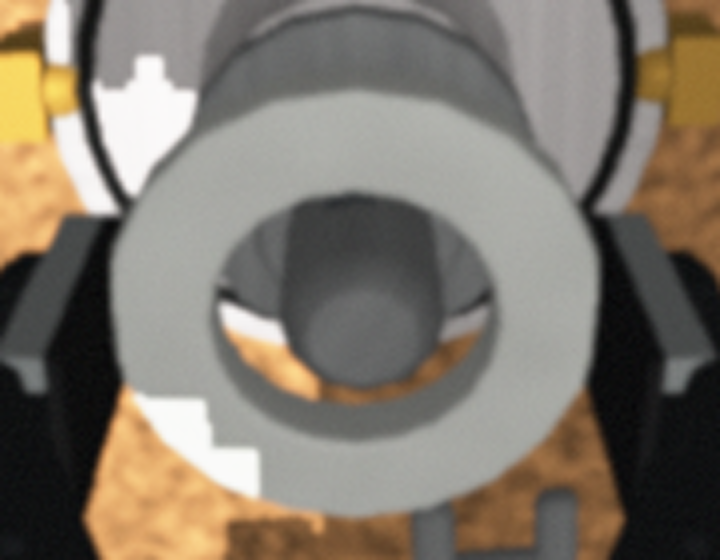

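The held disc is around the post nearly concentric (hole centre ≈(357,318), post ≈(365,…) in the crop, about 1 mm off). I'll correct that and descend.

Emit:
{"op": "carry_out", "data": {"deltas": [[0.08,0.06,0,0,0,0,5],[0,0,0.5,0.005,0,0,5],[0,0,0.5,0,0,0,5],[0,0,0.3,0,0,0,5],[0,0,0,0,0,0,5]]}}

```text
time_s: 6.2
tool_pos: [639.5, 1.3, 78.5]
tcp_rot: [3.141, -0.004, -0.002]
ft_force: [0.1, 0.2, 0.0]
opening: 57.5
```

```bash
python3 -c "
from h import *
go([638.7,1.7,64])"
```

```text
t 6.2 pos [639.5   1.3  78.5] turn [ 0.     0.001 -0.002] F [0.1 0.2 0. ] op 57.5 q [-0.14  0.82  0.16  1.68 -0.19  0.66 -1.45]
delta cm [-0.07 -0.04  1.45]
```

Emit:
{"op": "carry_out", "data": {"deltas": [[-0.07,-0.04,0,0,0,0,5],[0,0,0.5,0,0,0,5],[0,0,0.4,0,0,0,5],[0,0,0.2,0,0,0,5],[0,0,0,0,0,0,5]]}}

```text
time_s: 6.7
tool_pos: [638.7, 1.9, 66.5]
tcp_rot: [3.141, -0.004, -0.002]
ft_force: [-0.0, 0.3, -0.3]
opening: 57.4
```

```bash
python3 -c "
from h import *
go([638.7,1.7,64])"
```

```text
t 6.7 pos [638.7   1.9  66.5] turn [ 0.     0.001 -0.002] F [-0.   0.3 -0.3] op 57.4 q [-0.14  0.84  0.16  1.68 -0.2   0.64 -1.45]
delta cm [0.   0.02 0.25]
```

Emit:
{"op": "carry_out", "data": {"deltas": [[0,0,0.2,0,0,0,5],[0,0,0.1,0,0,0,5],[0,0,0,0,0,0,5]]}}

```text
time_s: 7.0
tool_pos: [638.8, 1.9, 63.7]
tcp_rot: [3.141, -0.004, -0.002]
ft_force: [-0.5, -0.2, 1.5]
opening: 57.6
```

```bash
python3 -c "
from h import *
go([638.7,1.7,64])"
```

```text
t 7.0 pos [638.8   1.9  63.7] turn [ 0.     0.001 -0.002] F [-0.5 -0.2  1.5] op 57.6 q [-0.14  0.84  0.16  1.68 -0.2   0.63 -1.45]
delta cm [-0.01  0.02 -0.03]
```

Emit:
{"op": "carry_out", "data": {"deltas": [[0,0,0,0,0,0,6.8],[0,0,0,0,0,0,7.2],[0,0,-1.5,0,0,0,7.2],[0,0,-3.5,0,0,0,7.2],[0,0,-3,0,0,0,7.2]]}}

```text
time_s: 7.5
tool_pos: [636.1, 1.8, 143.3]
tcp_rot: [3.141, -0.004, -0.015]
ft_force: [0.6, -0.3, -0.1]
opening: 71.7
```

Emit:
{"op": "carry_out", "data": {"deltas": [[-1.5,1.6,0,0,0,0,7.2],[-3,3.3,0,0,0,0,7.2],[-3,3.3,0,0,0,0,7.2],[-3,3.3,0,0,0,0,7.2],[-3,3.3,0,0,0,0,7.2]]}}

```text
time_s: 8.0
tool_pos: [508.8, -143.5, 154.0]
tcp_rot: [-3.14, -0.018, -0.024]
ft_force: [0.6, -0.8, -0.1]
opening: 72.0
```

Emit:
{"op": "carry_out", "data": {"deltas": [[-2,2.4,0,0,0,0,7.2],[-1,1.1,0,0,0,0,7.2],[0,0,1,0,0,0,7.2],[0,0,0,0,0,0,7.2]]}}

```text
time_s: 8.4
tool_pos: [474.5, -187.0, 147.6]
tcp_rot: [3.139, -0.001, 0.03]
ft_force: [0.7, 0.1, -0.0]
opening: 71.9
```

```bash
python3 -c "
from h import *
go([465,-193.2,50])"
```

```text
t 8.4 pos [ 474.5 -187.   147.6] turn [ 0.003 -0.019 -0.001] F [ 0.7  0.1 -0. ] op 71.9 q [ 0.23  0.57  0.14  2.02 -0.15  0.55 -1.1 ]
delta cm [-1.13  0.59  9.74]
```

Emit:
{"op": "carry_out", "data": {"deltas": [[-0.9,0.6,2,0,-0.02,0,7.2],[0,0,3,0,0,0,7.2],[0,0,2.5,0,0,0,7.2],[0,0,0.5,0,0,0,7.2],[0,0,0,0,0,0,7.2]]}}

```text
time_s: 8.9
tool_pos: [473.8, -187.9, 66.3]
tcp_rot: [3.14, 0.015, 0.01]
ft_force: [-0.2, -0.3, 0.6]
opening: 71.8
```

```bash
python3 -c "
from h import *
go([465,-193.2,21.5])
p,d,K=snap('wrist'); C=wcloud(K,d); find(C,d,(465,-193),26.8)
p,d,K=snap('top'); C=cloud(K,d); m,P=find(C,d,(638,2),68,40); save(cv2.resize(p[130:215,280:390],None,fx=5,fy=5,interpolation=cv2.INTER_CUBIC),'t2.png')"
```

```text
t 8.9 pos [ 473.8 -187.9   66.3] turn [ 0.002 -0.007  0.009] F [-0.2 -0.3  0.6] op 71.8 q [ 0.26  0.71  0.1   2.05 -0.17  0.38 -1.07]
delta cm [-0.92  0.51  4.47]
4524 27.6 [ 465.2 -193.1] 30.1
434 68.0 [638.4   2.3] 30.0
```

Filter disc confirmed seated (top at 68, centre (638.4, 2.3)). Now the plate.

Emit:
{"op": "carry_out", "data": {"deltas": [[-0.9,0.5,0.8,0,-0.005,0.01,7.2],[0,0,1,0,0,0,7.2],[0,0,0.5,0,0,0,7.2],[0,0,0,0,0,0,7.2]]}}

```text
time_s: 9.4
tool_pos: [466.4, -194.6, 45.1]
tcp_rot: [3.137, -0.003, 0.012]
ft_force: [0.2, -0.2, -0.1]
opening: 71.8
```

```bash
python3 -c "
from h import *
go([465.2,-193.1,21.5])"
```

```text
t 9.4 pos [ 466.4 -194.6   45.1] turn [ 0.004 -0.008 -0.002] F [ 0.2 -0.2 -0.1] op 71.8 q [ 0.28  0.75  0.08  2.07 -0.18  0.32 -1.06]
delta cm [-0.14 -0.16  2.36]
```

Emit:
{"op": "carry_out", "data": {"deltas": [[-0.13,-0.12,0.8,0,0,0,7.2],[0,0,0.8,0,0,0,7.2],[0,0,0.7,0,0,0,7.2],[0,0,0,0,0,0,7.2]]}}

```text
time_s: 9.8
tool_pos: [465.4, -193.4, 20.1]
tcp_rot: [3.137, -0.003, 0.012]
ft_force: [-0.9, -0.4, -0.5]
opening: 72.0
```

```bash
python3 -c "
from h import *
go([465.2,-193.1,21.5])"
```

```text
t 9.8 pos [ 465.4 -193.4   20.1] turn [ 0.004 -0.008 -0.002] F [-0.9 -0.4 -0.5] op 72.0 q [ 0.29  0.8   0.07  2.08 -0.19  0.26 -1.05]
delta cm [-0.02 -0.03 -0.14]
```

Emit:
{"op": "carry_out", "data": {"deltas": [[0,0,-0.15,0,0,0,5],[0,0,0,0,0,0,5],[0,0,0,0,0,0,5],[0,0,0,0,0,0,5]], "squeeze": 40}}

```text
time_s: 10.2
tool_pos: [465.4, -193.4, 21.9]
tcp_rot: [3.137, -0.003, 0.012]
ft_force: [-0.3, 0.0, -0.9]
opening: 57.3
```

```bash
python3 -c "
from h import *
go([465.2,-193.1,21.5])"
```

```text
t 10.2 pos [ 465.4 -193.4   21.9] turn [ 0.004 -0.008 -0.002] F [-0.3  0.  -0.9] op 57.3 q [ 0.29  0.79  0.07  2.08 -0.19  0.26 -1.05]
delta cm [-0.02 -0.03  0.04]
```

Emit:
{"op": "carry_out", "data": {"deltas": [[0,0,-2,0,0,0,5],[0,0,-4,0,0,0,5],[0,0,-4,0,0,0,5],[0,0,-2,0,0,0,5],[1.5,-1.6,0,0,0,0,5]]}}

```text
time_s: 10.7
tool_pos: [477.1, -179.1, 145.4]
tcp_rot: [3.137, -0.011, 0.006]
ft_force: [0.6, -0.4, -1.6]
opening: 57.4
```

Emit:
{"op": "carry_out", "data": {"deltas": [[3,-3.3,0,0,0,0,5],[3,-3.3,0,0,0,0,5],[3,-3.3,0,0,0,0,5],[3,-3.4,0,0,0,0,5],[1.5,-2,0,0,0,0,5]]}}

```text
time_s: 11.2
tool_pos: [618.0, -24.4, 147.7]
tcp_rot: [3.135, -0.022, 0.013]
ft_force: [0.4, -0.3, -1.0]
opening: 57.3
```

Emit:
{"op": "carry_out", "data": {"deltas": [[0.5,-0.8,0,0,0,0,5],[0,0,0,0,0,0,5],[0,0,0,0,0,0,5]]}}

```text
time_s: 11.5
tool_pos: [623.5, -12.6, 146.7]
tcp_rot: [3.136, -0.012, 0.012]
ft_force: [-0.9, -0.6, -0.6]
opening: 57.5
```

```bash
python3 -c "
from h import *
go([638.7,2,115])"
```

```text
t 11.5 pos [623.5 -12.6 146.7] turn [ 0.005 -0.007 -0.008] F [-0.9 -0.6 -0.6] op 57.5 q [-0.15  0.71  0.2   1.7  -0.18  0.75 -1.44]
delta cm [ 1.49 -1.48  3.17]
```

Emit:
{"op": "carry_out", "data": {"deltas": [[1.3,-1.3,0.5,0.005,-0.007,-0.005,5],[0.2,-0.2,1,0,0,0,5],[0,0,1,0,0,0,5],[0,0,0.4,0,0,0,5],[0,0,0,0,0,0,5]]}}

```text
time_s: 12.0
tool_pos: [633.0, -7.9, 115.6]
tcp_rot: [3.136, -0.023, -0.009]
ft_force: [0.3, 0.1, -1.9]
opening: 57.2
```

```bash
python3 -c "
from h import *
go([638.7,2,92])"
```

```text
t 12.0 pos [633.   -7.9 115.6] turn [ 0.005  0.006 -0.014] F [ 0.3  0.1 -1.9] op 57.2 q [-0.15  0.77  0.19  1.67 -0.19  0.73 -1.45]
delta cm [ 0.57 -1.01  2.35]
```

Emit:
{"op": "carry_out", "data": {"deltas": [[0.57,-1.0,0,0.005,0.006,-0.014,5],[0,0,0,0,0,0,5],[0,0,0,0,0,0,5]]}}

```text
time_s: 12.3
tool_pos: [638.7, 1.4, 115.7]
tcp_rot: [3.141, -0.002, 0.0]
ft_force: [0.1, 0.2, -0.5]
opening: 57.1
```

```bash
python3 -c "
from h import *
go([638.7,2,92])"
```

```text
t 12.3 pos [638.7   1.4 115.7] turn [ 0.    -0.    -0.001] F [ 0.1  0.2 -0.5] op 57.1 q [-0.16  0.77  0.19  1.66 -0.2   0.73 -1.45]
delta cm [ 0.   -0.06  2.37]
```

Emit:
{"op": "carry_out", "data": {"deltas": [[0,-0.06,0.6,0,0,0,5],[0,0,0.8,0,0,0,5],[0,0,0.8,0,0,0,5],[0,0,0,0,0,0,5]]}}

```text
time_s: 12.7
tool_pos: [638.9, 2.5, 92.3]
tcp_rot: [3.141, -0.0, 0.002]
ft_force: [-0.6, -0.5, -1.5]
opening: 57.3
```

```bash
python3 -c "
from h import *
go([638.7,2,74])
s,p,d,K,C,L=post('w5')
m=(np.hypot(L[...,0],L[...,1])<32)&(abs(L[...,2]+6.5)<2.5)
Cm=C[m]; print('plate world',Cm.min(0),Cm.max(0))
"
```

```text
t 12.7 pos [638.9   2.5  92.3] turn [ 0.    -0.001 -0.   ] F [-0.6 -0.5 -1.5] op 57.3 q [-0.15  0.8   0.18  1.67 -0.2   0.68 -1.44]
delta cm [-0.02  0.05  1.83]
1044 101.3 [645.7   2.2] 39.1
12 59.6 [647.5  17.6] 16.4
37 37.2 [ 6.591e+02 -3.000e-01] 11.9
2507 13.7 [646.7   2.4] 63.9
plate world [609.47629944 -27.37746968  96.30479082] [669.30100754  32.49787145 101.31428098]
```

Emit:
{"op": "carry_out", "data": {"deltas": [[-0.06,0.03,0,0,0,0,5],[0,0,0.5,0,0,0,5],[0,0,0.5,0,0,0,5],[0,0,0.4,0,0,0,5],[0,0,0,0,0,0,5]]}}

```text
time_s: 13.25
tool_pos: [638.9, 1.9, 77.8]
tcp_rot: [3.141, -0.001, 0.004]
ft_force: [0.4, 0.1, -1.4]
opening: 57.3
```

```bash
python3 -c "
from h import *
go([638.4,2.2,74])"
```

```text
t 13.25 pos [638.9   1.9  77.8] turn [ 0.001 -0.002 -0.001] F [ 0.4  0.1 -1.4] op 57.3 q [-0.15  0.82  0.17  1.68 -0.21  0.65 -1.44]
delta cm [-0.05 -0.03  0.38]
```

Emit:
{"op": "carry_out", "data": {"deltas": [[-0.03,-0.03,0.2,0,0,0,5],[0,0,0.15,0,0,0,5],[0,0,0,0,0,0,5]]}}

```text
time_s: 13.55
tool_pos: [638.7, 2.0, 74.6]
tcp_rot: [3.141, -0.001, 0.004]
ft_force: [-1.1, -0.3, 1.4]
opening: 57.1
```

```bash
python3 -c "
from h import *
go([638.4,2.2,74])"
```

```text
t 13.55 pos [638.7   2.   74.6] turn [ 0.001 -0.003 -0.001] F [-1.1 -0.3  1.4] op 57.1 q [-0.15  0.83  0.17  1.68 -0.21  0.65 -1.44]
delta cm [-0.03 -0.02  0.06]
```

Emit:
{"op": "carry_out", "data": {"deltas": [[0,0,0,0,0,0,6.8],[0,0,0,0,0,0,7.2],[0,0,-1.5,0,0,0,7.2],[0,0,-3.5,0,0,0,7.2],[0,0,-3,0,0,0,7.2]]}}

```text
time_s: 14.05
tool_pos: [636.1, 2.2, 154.5]
tcp_rot: [3.141, -0.001, -0.007]
ft_force: [-0.8, -1.0, 0.0]
opening: 71.9
```

Emit:
{"op": "carry_out", "data": {"deltas": [[-1.5,-2,0,0,0,0,7.2],[-2.9,-3.6,0,0,0,0,7.2],[-2.9,-3.6,0,0,0,0,7.2],[-2.9,-3.6,0,0,0,0,7.2],[-2.9,-3.6,0,0,0,0,7.2]]}}

```text
time_s: 14.55
tool_pos: [513.4, 163.1, 165.2]
tcp_rot: [3.139, -0.025, 0.033]
ft_force: [0.6, 0.7, 0.5]
opening: 72.1
```

Emit:
{"op": "carry_out", "data": {"deltas": [[-2.4,-3.3,0,0,0,0,7.2],[-1.2,-1.6,0,0,0,0,7.2],[0,0,1,0,0,0,7.2],[0,0,0,0,0,0,7.2]]}}

```text
time_s: 14.95
tool_pos: [473.2, 222.5, 158.3]
tcp_rot: [-3.137, 0.006, -0.036]
ft_force: [-0.5, -1.5, -0.6]
opening: 72.1
```

```bash
python3 -c "
from h import *
go([458.5,225,70])
p,d,K=snap('top'); C=cloud(K,d); find(C,d,(638,2),78,40); find(C,d,(638,2),68,40)
p,d,K=snap('wrist'); C=wcloud(K,d); find(C,d,(458,225),39.4)"
```

```text
t 14.95 pos [473.2 222.5 158.3] turn [-0.005 -0.023 -0.004] F [-0.5 -1.5 -0.6] op 72.1 q [-0.66  0.57  0.24  1.98 -0.22  0.59 -1.86]
delta cm [-1.67 -0.2   8.8 ]
435 78.1 [638.7   2.8] 29.9
50 68.2 [632.7   2.4] 29.0
2648 39.8 [458.5 225. ] 26.6
```

Plate seated (top at 78, centre ≈ post). Collar at (458.5, 225).

Emit:
{"op": "carry_out", "data": {"deltas": [[-1.4,-0.2,2,0,-0.02,0,7.2],[0,0,3,0,0,0,7.2],[0,0,2.5,0,0,0,7.2],[0,0,0.5,0,0,0,7.2],[0,0,0,0,0,0,7.2]]}}

```text
time_s: 15.55
tool_pos: [469.2, 218.0, 78.9]
tcp_rot: [-3.136, 0.03, -0.02]
ft_force: [0.3, -0.8, -0.2]
opening: 72.0
```

```bash
python3 -c "
from h import *
go([458.5,225,20])"
```

```text
t 15.55 pos [469.2 218.   78.9] turn [-0.005 -0.013 -0.019] F [ 0.3 -0.8 -0.2] op 72.0 q [-0.6   0.7   0.17  2.03 -0.27  0.41 -1.82]
delta cm [-1.16 -0.65  5.88]
```

Emit:
{"op": "carry_out", "data": {"deltas": [[-1.1,-0.65,0.8,-0.005,-0.013,-0.019,7.2],[0,0,1,0,0,0,7.2],[0,0,0.8,0,0,0,7.2],[0,0,0,0,0,0,7.2]]}}

```text
time_s: 15.95
tool_pos: [460.1, 225.3, 53.6]
tcp_rot: [-3.14, 0.0, -0.006]
ft_force: [-0.0, -0.4, 0.4]
opening: 72.1
```

```bash
python3 -c "
from h import *
go([458.5,225,20])"
```

```text
t 15.95 pos [460.1 225.3  53.6] turn [-0.002 -0.004 -0.   ] F [-0.  -0.4  0.4] op 72.1 q [-0.61  0.74  0.15  2.05 -0.28  0.36 -1.81]
delta cm [-0.17  0.03  3.36]
```

Emit:
{"op": "carry_out", "data": {"deltas": [[-0.16,0.03,0.8,0,0,0,7.2],[0,0,1,0,0,0,7.2],[0,0,0.9,0,0,0,7.2],[0,0,0.3,0,0,0,7.2],[0,0,0,0,0,0,7.2]]}}

```text
time_s: 16.45
tool_pos: [458.8, 225.2, 20.9]
tcp_rot: [-3.14, 0.0, -0.006]
ft_force: [-0.3, -0.1, -0.2]
opening: 72.0
```

```bash
python3 -c "
from h import *
go([458.5,225,20])"
```

```text
t 16.45 pos [458.8 225.2  20.9] turn [-0.002 -0.004 -0.   ] F [-0.3 -0.1 -0.2] op 72.0 q [-0.59  0.8   0.12  2.06 -0.3   0.29 -1.8 ]
delta cm [-0.03  0.02  0.09]
```

Emit:
{"op": "carry_out", "data": {"deltas": [[0,0,0,0,0,0,4],[0,0,0,0,0,0,4],[0,0,0,0,0,0,4],[0,0,0,0,0,0,4]], "squeeze": 60}}

```text
time_s: 16.85
tool_pos: [458.9, 225.0, 21.5]
tcp_rot: [-3.139, 0.001, -0.007]
ft_force: [-0.2, 0.3, -1.8]
opening: 52.4
```

Emit:
{"op": "carry_out", "data": {"deltas": [[0,0,-2,0,0,0,4],[0,0,-4,0,0,0,4],[0,0,-4,0,0,0,4],[0,0,-2,0,0,0,4],[1.5,2,0,0,0,0,4]]}}

```text
time_s: 17.35
tool_pos: [470.4, 207.4, 144.4]
tcp_rot: [-3.139, -0.009, 0.002]
ft_force: [1.1, 0.3, -2.4]
opening: 52.3
```

```bash
python3 -c "
from h import *
go([638.6,2.3,150])
p,d,K=snap('wrist'); save(p[100:],'w6.png')"
```

```text
t 17.35 pos [470.4 207.4 144.4] turn [-0.002  0.001  0.005] F [ 1.1  0.3 -2.4] op 52.3 q [-0.62  0.59  0.22  1.99 -0.23  0.58 -1.8 ]
delta cm [16.71 20.6  -0.63]
```

View pics/w6.png

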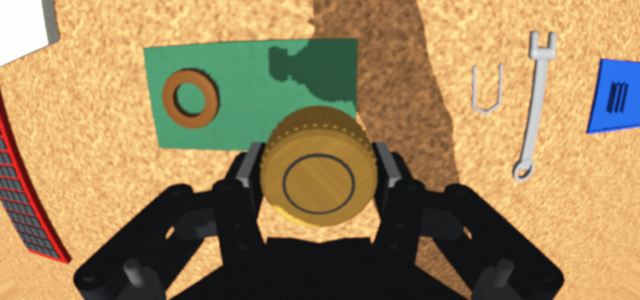

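Collar held squarely (centre ≈(320,183) in the crop between pads), used disc untouched. Moving to the post.

Emit:
{"op": "carry_out", "data": {"deltas": [[2.6,3.2,-0.2,0,0,0,4],[2.9,3.6,-0.2,0,0,0,4],[2.9,3.6,0,0,0,0,4],[2.9,3.6,0,0,0,0,4],[2.3,2.8,0,0,0,0,4]]}}

```text
time_s: 17.9
tool_pos: [610.9, 33.1, 147.2]
tcp_rot: [-3.141, -0.013, 0.003]
ft_force: [0.2, 0.5, -2.0]
opening: 52.2
```

Emit:
{"op": "carry_out", "data": {"deltas": [[1.2,1.5,0,0,0,0,4],[0.4,0.6,0,0,0,0,4],[0,0,0,0,0,0,4],[0,0,0,0,0,0,4]]}}

```text
time_s: 18.3
tool_pos: [627.9, 4.4, 145.0]
tcp_rot: [3.139, -0.003, -0.006]
ft_force: [0.8, 0.7, -2.3]
opening: 52.2
```

```bash
python3 -c "
from h import *
go([638.6,2.3,130])"
```

```text
t 18.3 pos [627.9   4.4 145. ] turn [ 0.003  0.004 -0.002] F [ 0.8  0.7 -2.3] op 52.2 q [-0.17  0.72  0.2   1.67 -0.19  0.77 -1.46]
delta cm [1.07 0.2  1.5 ]
```

Emit:
{"op": "carry_out", "data": {"deltas": [[1.0,0.2,0,0,0.004,0,4],[0,0,0,0,0,0,4],[0,0,0.8,0,0,0,4],[0,0,0.6,0,0,0,4],[0,0,0,0,0,0,4]]}}

```text
time_s: 18.8
tool_pos: [636.5, 8.7, 129.5]
tcp_rot: [-3.141, -0.009, 0.003]
ft_force: [-0.0, -0.7, -3.2]
opening: 51.8
```

```bash
python3 -c "
from h import *
go([638.8,2.2,115])
s,p,d,K,C,L=post('w7')
m=(np.hypot(L[...,0],L[...,1])<32)&(L[...,2]<-13)&(L[...,2]>-24)
P=L[m]; print('collar in tool',m.sum(),P.min(0),P.max(0), C[m].min(0),C[m].max(0))
find(C,d,(638.5,2),79.4,35,1.5)"
```

```text
t 18.8 pos [636.5   8.7 129.5] turn [-0.     0.002  0.006] F [-0.  -0.7 -3.2] op 51.8 q [-0.17  0.75  0.19  1.66 -0.19  0.75 -1.45]
delta cm [0.23 0.65 1.45]
0 nan [0. 0.] 0.0
13 58.9 [650.9  -9.8] 16.4
9 38.2 [634.2 -15.2] 1.6
2041 13.7 [645.8   2.7] 63.8
collar in tool 10005 [-25.79605551 -30.05746352 -23.98800682] [ 27.4334348   30.02856755 -13.01616026] [610.75308848 -21.27723094 142.52611203] [663.96785966  38.80895076 153.5421793 ]
2069 79.6 [639.1   2.4] 29.9h.py:28: RuntimeWarning: Mean of empty slice.
  c,r=cv2.minEnclosingCircle(P[:,:2].astype(np.float32)); print(m.sum(),P[:,2].mean().round(1),np.round(c,1),round(r,1)); return m,P
  ret = ret.dtype.type(ret / rcount)
```

Emit:
{"op": "carry_out", "data": {"deltas": [[0.2,0.65,0,0,0,0.006,4],[0,0,0,0,0,0,4],[0,0,0,0,0,0,4]]}}

```text
time_s: 19.15
tool_pos: [638.9, 1.4, 129.9]
tcp_rot: [3.142, -0.001, -0.002]
ft_force: [0.5, -0.1, -1.5]
opening: 52.4
```

```bash
python3 -c "
from h import *
go([638.5,2.2,115])"
```

```text
t 19.15 pos [638.9   1.4 129.9] turn [ 0.     0.001 -0.001] F [ 0.5 -0.1 -1.5] op 52.4 q [-0.16  0.75  0.19  1.65 -0.19  0.76 -1.45]
delta cm [-0.04 -0.08  1.49]
```

Emit:
{"op": "carry_out", "data": {"deltas": [[-0.04,-0.08,0,0,0,0,4],[0,0,0.6,0,0,0,4],[0,0,0.6,0,0,0,4],[0,0,0.4,0,0,0,4],[0,0,0,0,0,0,4]]}}

```text
time_s: 19.65
tool_pos: [638.4, 2.1, 112.7]
tcp_rot: [-3.142, 0.002, 0.002]
ft_force: [-0.0, -0.4, -2.2]
opening: 52.4
```

```bash
python3 -c "
from h import *
go([638.5,2.2,103])"
```

```text
t 19.65 pos [638.4   2.1 112.7] turn [-0.     0.001 -0.001] F [-0.  -0.4 -2.2] op 52.4 q [-0.16  0.77  0.19  1.66 -0.2   0.72 -1.45]
delta cm [ 0.01 -0.01  0.97]
```

Emit:
{"op": "carry_out", "data": {"deltas": [[0,0,0.5,0,0,0,4],[0,0,0.4,0,0,0,4],[0,0,0.1,0,0,0,4],[0,0,0,0,0,0,4]]}}

```text
time_s: 20.05
tool_pos: [638.6, 2.2, 102.3]
tcp_rot: [-3.141, 0.002, 0.002]
ft_force: [-0.9, 0.1, 0.2]
opening: 52.4
```

```bash
python3 -c "
from h import *
go([638.5,2.2,103])"
```

```text
t 20.05 pos [638.6   2.2 102.3] turn [-0.     0.001 -0.001] F [-0.9  0.1  0.2] op 52.4 q [-0.16  0.79  0.18  1.67 -0.2   0.7  -1.44]
delta cm [-0.01 -0.   -0.07]
```

Emit:
{"op": "carry_out", "data": {"deltas": [[0,0,0.1,0,0,0.06,4],[0,0,0.1,0,0,0.06,4],[0,0,0.1,0,0,0.06,4],[0,0,0.1,0,0,0.06,4],[0,0,0.1,0,0,0.06,4]]}}

```text
time_s: 20.55
tool_pos: [640.1, 0.7, 101.9]
tcp_rot: [-3.103, 0.489, -0.005]
ft_force: [-3.0, -1.0, 5.2]
opening: 52.1
```

```bash
python3 -c "
from h import *
go([638.5,2.2,103])"
```

```text
t 20.55 pos [640.1   0.7 101.9] turn [-0.    -0.003 -0.312] F [-3.  -1.   5.2] op 52.1 q [-0.2   0.8   0.27  1.67 -0.3   0.71 -1.67]
delta cm [-0.19 -0.09 -0.11]
```

Emit:
{"op": "carry_out", "data": {"deltas": [[-0.18,-0.08,0.05,0,0,0.02,4],[0,0,0.1,0,0,0.06,4],[0,0,0.1,0,0,0.06,4],[-0.05,-0.03,0.1,0,0,0.06,4],[-0.05,-0.03,0.1,0,0,0.06,4]]}}

```text
time_s: 21.05
tool_pos: [639.1, 1.6, 99.3]
tcp_rot: [-3.01, 0.9, -0.012]
ft_force: [0.3, 0.3, -2.5]
opening: 52.4
```

```bash
python3 -c "
from h import *
go([638.5,2.2,103])"
```

```text
t 21.05 pos [639.1   1.6  99.3] turn [-0.    -0.008 -0.581] F [ 0.3  0.3 -2.5] op 52.4 q [-0.25  0.81  0.34  1.68 -0.38  0.71 -1.87]
delta cm [-0.08 -0.02 -0.37]
```

Dropped into the keyways (2.6 mm down, force gone). Pushing down without turning.

Emit:
{"op": "carry_out", "data": {"deltas": [[-0.06,-0.02,0.1,0,-0.008,0,4],[0,0,0.2,0,0,0,4],[0,0,0.2,0,0,0,4],[0,0,0.1,0,0,0,4]]}}

```text
time_s: 21.45
tool_pos: [638.9, 2.3, 93.5]
tcp_rot: [-3.009, 0.892, 0.0]
ft_force: [-1.7, 0.1, 5.7]
opening: 51.7
```

```bash
python3 -c "
from h import *
go([638.5,2.2,90.5]); print(observe()['torque'])"
```

```text
t 21.45 pos [638.9   2.3  93.5] turn [-0.003  0.    -0.577] F [-1.7  0.1  5.7] op 51.7 q [-0.24  0.82  0.33  1.68 -0.38  0.71 -1.86]
delta cm [-0.03  0.03  0.3 ]
[-0.12201626  0.45597207 -0.068521  ]
```

Emit:
{"op": "carry_out", "data": {"deltas": [[-0.03,0.03,0.2,0,0,0,4],[0,0,0.2,0,0,0,4],[0,0,0.2,0,0,0,4],[0,0,0.2,0,0,0,4],[0,0,0.2,0,0,0,4]], "squeeze": 80}}

```text
time_s: 21.95
tool_pos: [639.0, 2.2, 90.3]
tcp_rot: [-3.006, 0.889, -0.002]
ft_force: [-5.8, 0.5, 15.5]
opening: 51.7
```

```bash
python3 -c "
from h import *
go([638.5,2.2,90.5]); print(observe()['torque'])"
```

```text
t 21.95 pos [639.    2.2  90.3] turn [-0.007 -0.001 -0.575] F [-5.8  0.5 15.5] op 51.7 q [-0.24  0.82  0.33  1.68 -0.38  0.7  -1.86]
delta cm [-0.04  0.03 -0.02]
[-0.15711511  1.20999097 -0.10426583]
```

Emit:
{"op": "carry_out", "data": {"deltas": [[-0.04,0.03,0.25,0,0,0,4],[0,0,0.3,0,0,0,4],[0,0,0.3,0,0,0,4]]}}

```text
time_s: 22.25
tool_pos: [639.0, 2.1, 90.2]
tcp_rot: [-3.002, 0.887, -0.004]
ft_force: [-7.1, 1.6, 23.1]
opening: 51.6
```

```bash
python3 -c "
from h import *
go([638.5,2.2,90.5])
p,d,K=snap('scene'); C=cloud(K,d)
m=(np.hypot(C[...,0]-638.5,C[...,1]-2.2)<34)&(C[...,2]>50)&(C[...,2]<125)
v,u=np.nonzero(m); print(u.min(),u.max(),v.min(),v.max())
g=m&(p[...,0].astype(int)-p[...,2]>50); print('brass z',np.percentile(C[g][:,2],[1,5,50,95,99]).round(1))
s=cv2.resize(p[195:275,250:350],None,fx=7,fy=7,interpolation=cv2.INTER_CUBIC); save(s,'s2.png')
p,d,K=snap('wrist'); C=wcloud(K,d); find(C,d,(638.5,2.2),108.4,35,3); find(C,d,(638.5,2.2),13.4,65,3)
go()"
```

```text
t 22.25 pos [639.    2.1  90.2] turn [-0.011 -0.003 -0.575] F [-7.1  1.6 23.1] op 51.6 q [-0.23  0.82  0.32  1.68 -0.39  0.7  -1.85]
delta cm [-0.05  0.01 -0.03]
285 311 205 246
brass z [ 76.1  79.  103.5 107.4 108.6]
9479 108.7 [644.4  -2.3] 33.6
6781 15.0 [645.9   2. ] 64.1
t 22.35 pos [639.    2.1  90.2] turn [-0.011 -0.003 -0.575] F [-7.1  0.5 21.2] op 51.7 q [-0.23  0.82  0.32  1.68 -0.39  0.7  -1.85]
```

View pics/s2.png

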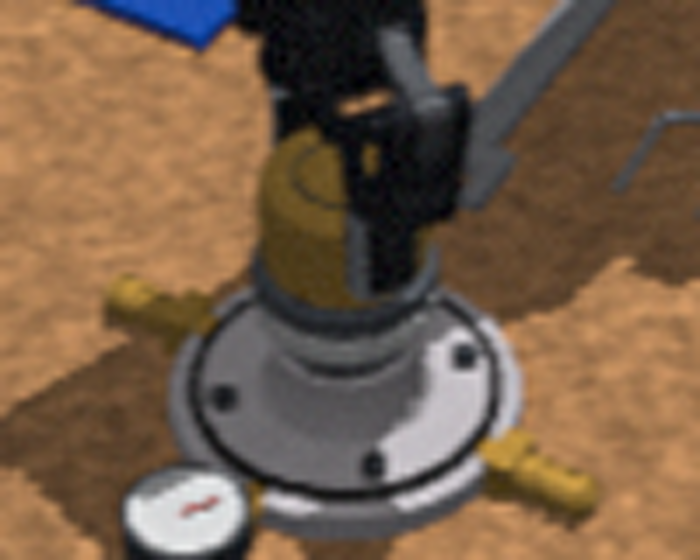

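The picture shows the collar flat on plate and white disc on the cell. The collar's top is at about 107, and the push is steady at 21 N.

```bash
python3 -c "
from h import *
ticket.job_done(); go()"
```

```text
the job is handed in; nothing more can be done
the job is handed in; nothing more can be done
```

The filter cell is rebuilt and handed in at about 22.4 s, with the gripper still holding the collar pushed home.

- **Disc and plate:** I set the white filter disc and then the steel plate on the post and let go of each. The top camera then put their tops at 68 and 78 mm, centred within about 1 mm of the post.
- **Collar:** It rested on the pin and dropped into its keyways after I turned it about 0.5 rad. I then pushed it down to a hard stop.
- **Last checks:** The tool was 12.1 mm lower than when the collar sat on the pin; 12 mm was expected. The scene camera put the collar's top at about 107–108 mm, against 107 expected. The push held at about 21 N with an 80 N grip.
- **Checks that disagreed:** About 7 N of sideways force remained on the held collar. The wrist camera's circle fit of the collar's top was unusable because it took in the fingers. I could not read the state after handing in.

The used disc and the rest of the bench were not touched.

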